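# Return a tabbed gauge to its set, then lift out the next with tongs

## Robot

A 6-joint arm with a two-finger parallel gripper is mounted at the origin on the work surface. World frame = base frame: x ahead of the robot, y to its left, z up, the work surface at z = 0. Lengths are in mm, angles in rad, forces in N, time in s.
With the tool pointing down it reaches from about 350 to 975 mm from the base axis. Payload 7.1 kg.
Tool frame: the origin (TCP) lies midway between the tips of the shut fingers; the grasp point (between the pads) lies 19 mm behind it (ctrl.hold_point_z is the distance from the TCP to the grasp point, in mm); x points along the fingers, y is the direction in which the jaws open and shut, and the axes are right-handed (so a half turn about x gives the same grasp; the last joint's range is limited). The gripper opens to 88 mm and grips with 3 to 60 N. Pads are 20 mm wide; open, the fingers measure 115 mm over their backs; the gripper's body (75 mm by 178 mm) begins 61 mm behind the grasp point.
Start: joints at [-1.349, 0.423, 1.63, -0, 1.089, -0.019], TCP at [149.069, -606.946, 222.675] pointing down, gripper open.
Joint ranges: [-3, 3], [-0.9, 2.11], [0.09, 2.58], [-1.31, 4.45], [0.11, 2.69], [-2.54, 2.54]. Speed limits (rad/s): [2.39, 2.39, 3.01, 3.14, 3.14, 3.14].

## Interface

Orientations are given as a rotation vector (axis times angle).
In Python, from workcell import ctrl, get_image, calibration gives the robot as it stands.
- The arm moves only by the tool move_arm, never from a script. Its argument "rows" is a list of rows, each a list of 5 numbers: the shift along the world's x, y, z in mm, then the turn about the world's z in rad, then the closure, from -1 (fully open) to 1 (shut). In form: [[tx, ty, tz, roll, jaw], ...]. A call has 1 to 12 rows; each row is the pose to reach, as a shift and turn from the pose measured when the call began; what a row does not reach only later rows make up. A row lasts 1/8 s, in which the tool goes at most 62.5 mm and 10.7 degrees, less where a joint would pass 70% of its speed; a pose out of reach is approached as far as the arm can. A call with a gripper value outside its range is refused whole. The fingers move at their own pace and stop on an object; the grip force is fixed at half the most. Time passes only in rows, so rows that repeat a pose let the fingers close. It gives the time, the measured TCP pose, the force and the opening at its end, in the units of the state.
- ctrl.get_obs(): the state, without advancing time (a new reading comes with each control period).
- get_image(name): name is "scene" or "top" or "wrist"; returns the picture (480x640x3 uint8, blue, green, red); there is no depth.
- calibration(name): a dict with "fx", "fy", "cx", "cy" (pixels), "D" ([k1, k2, p1, p2, k3] as OpenCV has them; the pictures are not rectified), "view" (4x4, takes a point from world to camera coordinates); the wrist camera has in their place "T_tool_cam" (4x4, takes a point from camera to tool coordinates, whose origin is the TCP and whose axes are the tool frame's). Camera axes: x right, y up, looking along -z (the intrinsics and any distortion apply to the point x, -y, -z); pixel columns grow to the right and rows downward; lengths in mm; the calibration is good to about 2 mm. A picture is of the moment at which its call begins: read the wrist's pose just before it. calibration takes no time and is no camera call.
- ctrl.close_job(): hands the job in, once; it reports no verdict.
The state is a dict: "t": time; "qpos": joint angles; "qvel": joint speeds; "joint_torque": joint torques, N m; "ee_pos": TCP position; "orientation": TCP orientation; "ft_force": force on the tool from outside, world axes, zero at the start; "moment": the same for the moment, N m; "width": finger opening in mm.
Only numpy, scipy, OpenCV 4.12 (cv2) and the standard library are available. Lean on these libraries where they do the work, as an engineer would, in place of code of your own. Each camera call takes 0.05 s, during which the arm holds its last target.

## Task

Put the steel tabbed gauge that lies loose on the table back into the empty long recess of the wooden gauge tray, standing flat and fully down, with its tab pointing the same way as the tabs of its two neighbours, and let go of it. Then take the spring tongs out of their stand and with them lift the tallest of the three steel rollers out of the tray; never touch any roller with the gripper itself, and leave the other gauges, the other rollers and everything else on the table where they are. Finish while still holding the roller steadily in the tongs, a hand's width (about 10 cm) above the tray: do not put it down.

Things in the scene. Friction and masses are not known exactly. Their poses are not given: they have to be found in the camera images.
- tray: Fixed wooden tray, 150 (x) x 176 (y) x 20 mm high; origin: centre of its underside, on the table; at yaw 0 x points away from the robot; z up. Recesses 6 mm deep (floor at z = 14): three long, 71 (x) x 31 (y) mm, centred at x = 30, y = -56, 0, 56, for tabbed gauges; three round, 23 mm wide, at x = -45, same y, each with a standing roller. Which recess holds what varies.
- vacant (a point): Centre of the floor of the one empty long recess (a thin paper slip lies flat in it); axes parallel to the tray's.
- gauge_mid (a point): Centre of the loose steel tabbed gauge (0.28 kg): mid-footprint (64 x 24 mm), 16 mm above its underside. It lies upright on the table at a varying yaw. x runs along it away from the tab, z up. Main block 50 (x) x 24 (y) x 32 mm high, from x = -18 to 32; low tab 14 long, 12 wide, 12 high at its -x end (x = -18 to -32). It fits the recess either way round; only one is right.
- gauge_tab (a point): Point in the tab of the loose gauge, 25 mm from gauge_mid along its -x, 6 mm above its underside.
- gauge_b_mid (a point): Centre of an identical tabbed gauge already seated in the tray (same frame as gauge_mid); its tab points to the tray's -x, towards the rollers. Leave it.
- gauge_c_mid (a point): As gauge_b_mid, the other seated gauge, tab also to the tray's -x. Leave it.
- roller_tall_center (a point): Centre of the tallest roller, the one to lift: plain upright steel cylinder, 20 mm diameter, 40 mm high, 0.1 kg, standing in a round recess with 34 mm showing above the tray.
- roller_mid_center (a point): Centre of the middle roller, 20 mm diameter, 26 mm high. Leave it.
- roller_short_center (a point): Centre of the shortest roller, 20 mm diameter, 16 mm high. Leave it.
- tongs_grip (a point): Grip point of the spring tongs (0.12 kg), midway between the two black handle plates (20 wide in x, 52 mm high). Tongs stand upright, jaws down; they close along y; z up. Jaws hinge 34 mm above here and are sprung apart; bridge top 41 mm above, jaw bottoms 77 mm below. Outer width over the plates here: 44 mm released, about 36 on a 20 mm roller, 30 shut.
- tongs_tips (a point): Point midway between the jaw ends, 66 mm below tongs_grip, 11 mm above the bottom of the jaws. Each jaw end is a flat plate 14 wide (x), 24 high, 5 mm thick; the inside faces are about 46 mm apart released, 40 mm apart at 42 mm grip, parallel when 20 mm apart.
- tongs: The whole tongs; origin 77 mm below tongs_grip, level with the bottom of the jaws, same axes. The springs push back on each plate with 4 N at 44 mm, rising to 9 N at 36 mm: squeezed to about 42 mm at the plates they are carried with jaws open; squeezed with 30 to 45 N they hold a roller firmly.
- jaw_l (a joint): Angle of one jaw of the tongs (the other mirrors it): 0 sprung open, 0.12 on a 20 mm roller, 0.21 fully shut.
- stand: Fixed wooden stand of the tongs, 42 (x) x 86 (y) x 48 mm high, origin at the centre of its underside; the jaws hang 40 mm deep in its open well of 20 x 64 mm (floor 8 mm up) along its y, with 3 mm to spare at each end.
- ring: Bystander, leave alone: a plain steel ring gauge, 60 mm across, 18 mm high; origin at the centre of its underside.
- vblock: Bystander, leave alone: a dark steel V-block, 50 x 40 x 36 mm; origin at the centre of its underside.
- square: Bystander, leave alone: a small engineer's square lying flat, stock 100 x 20 x 18 mm; origin at the centre of its underside.
- jar: Bystander, leave alone: a white jar with a blue cap, 56 mm across, 100 mm high; origin at the centre of its underside.
- loupe: Bystander, leave alone: a black standing loupe, 38 mm across, 34 mm high; origin at the centre of its underside.
- brush: Bystander, leave alone: a small brush lying flat; origin at the centre of its underside.
Things that resemble listed ones, but are neither listed nor needed, are in the scene too. Leave any blue, orange or purple look-alike of the part that bears gauge_mid alone.

How it is judged:
By the outcome, as a careful person would: the job done as asked, in the order asked, and still so for the second after the job is handed in, while the arm keeps its last pose, push and grip.
It also fails if it takes over 58 s, if anything falls off the work surface, if the arm or the gripper's body presses on something with over 40 N, if the wrist force passes 120 N, or if a joint passes its speed limit or range.

## Working session

There is one attempt and no reset: what is moved stays moved. The work goes in short steps, Python scripts to look and compute and a tool call to move; the robot and the scene stay as the last step left them, time stands still between calls to the robot, and variables do not carry over. Pictures are saved under pics/ and viewed, and the job is handed in when it is done.

Besides the shell and the picture viewer there is one more tool, called as name([rows], argument=value, ...), one row to a line, values as JSON. move_arm: Moves the arm, as the interface text tells. Its arguments: {"type":"object","properties":{"rows":{"type":"array"}},"required":["rows"]}

```bash
mkdir -p pics; ls
cat > h.py <<'E'
import numpy as np,cv2
from workcell import ctrl,get_image,calibration
from scipy.spatial.transform import Rotation as R
def cam(name,obs=None):
    c=calibration(name);K=np.array([[c['fx'],0,c['cx']],[0,c['fy'],c['cy']],[0,0,1.]]);D=np.array(c['D'],float)
    if 'view' in c: V=np.array(c['view'])
    else:
        T=np.eye(4);T[:3,:3]=R.from_rotvec(obs['orientation']).as_matrix();T[:3,3]=obs['ee_pos']
        V=np.linalg.inv(T@np.array(c['T_tool_cam']))
    return K,D,V
def ray(px,C):
    K,D,V=C;u=cv2.undistortPoints(np.array(px,float).reshape(-1,1,2),K,D).reshape(-1,2)
    d=np.c_[u[:,0],-u[:,1],-np.ones(len(u))]
    return -V[:3,:3].T@V[:3,3],d@V[:3,:3]
def plane(px,z,C):
    o,d=ray(px,C);return o+d*((z-o[2])/d[:,2])[:,None]
def proj(P,C):
    K,D,V=C;P=np.array(P,float).reshape(-1,3);p=P@V[:3,:3].T+V[:3,3];p=p*[1,-1,-1]
    return cv2.projectPoints(p,np.zeros(3),np.zeros(3),K,D)[0].reshape(-1,2)
E
python3 - <<'E'
from h import *
o=ctrl.get_obs();print(o)
for n in ['scene','top']:
    cv2.imwrite(f'pics/{n}0.png',get_image(n))
    C=cam(n,o);print(n,-C[2][:3,:3].T@C[2][:3,3],C[0][0,0],C[1])
E
```

```text
pics
{'t': 0.0, 'qpos': array([-1.34899125e+00,  4.23825459e-01,  1.63070470e+00,  3.04800262e-05,
        1.08861333e+00, -1.90162234e-02]), 'qvel': array([ 2.00634876e-04, -4.72949974e-05,  5.98169734e-04,  3.73871677e-04,
       -1.40872060e-03,  3.57642144e-04]), 'joint_torque': array([-2.90119551e-04, -5.44622040e+01, -2.73667663e+01,  6.42406382e-02,
        2.26759032e-02, -1.40538077e-04]), 'ee_pos': array([ 148.9602949 , -606.40113697,  221.90553553]), 'orientation': array([ 2.09407358,  0.25500626, -2.09434807]), 'ft_force': array([-0.52524491, -0.14662526, -0.02824347]), 'moment': array([-0.00952468, -0.02859477, -0.00268735]), 'width': 87.93060532373904}
scene [ 945.89059789 -682.8453718   598.01773575] 440.9021938947583 [-0.05575752  0.          0.          0.          0.        ]
top [ 411.39898308  -43.1243872  1538.1938716 ] 579.3701194071344 [-0.13715422  0.          0.          0.          0.        ]
```

View pics/scene0.png

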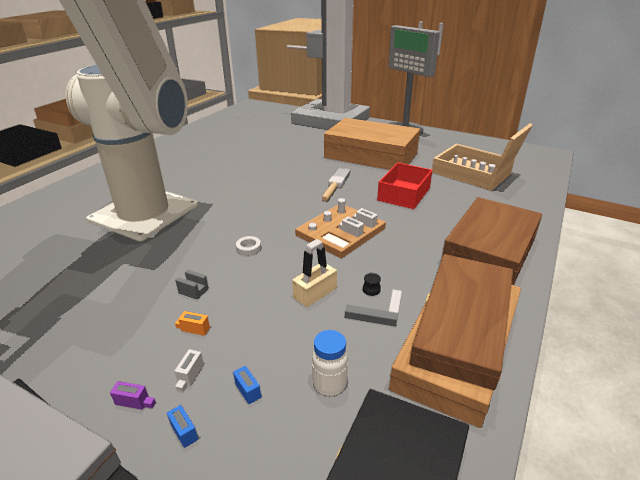

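View pics/top0.png

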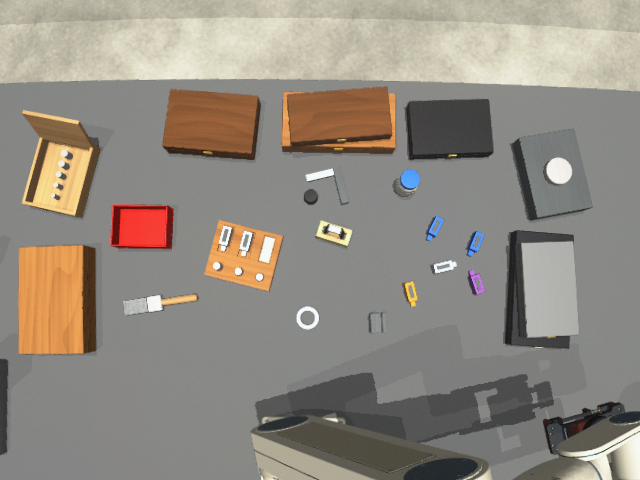

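The loose gauges are the blue pair at top (435,228) and (476,243), orange (411,293), purple (477,283), and bare steel (444,267), which is also at scene (188,367). Only the steel one fits the description. Next I'll enlarge it, the tray and the tongs.

Run:
```python
from h import *
t=cv2.imread('pics/top0.png');s=cv2.imread('pics/scene0.png')
a=cv2.resize(t[210:310,195:295],(400,400),interpolation=cv2.INTER_CUBIC)
b=cv2.resize(t[240:290,420:470],(400,400),interpolation=cv2.INTER_CUBIC)
c=cv2.resize(t[205:255,310:360],(400,400),interpolation=cv2.INTER_CUBIC)
cv2.imwrite('pics/c1.png',np.hstack([a,b]))
d=cv2.resize(s[180:310,285:395],None,fx=3.6,fy=3.6,interpolation=cv2.INTER_CUBIC)
d=d[:400,:400] if 0 else cv2.resize(d,(400,473))
c2=np.zeros((473,400,3),np.uint8);c2[:400]=c
cv2.imwrite('pics/c2.png',np.hstack([c2,d]))
```

```text
(no output)
```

View pics/c1.png

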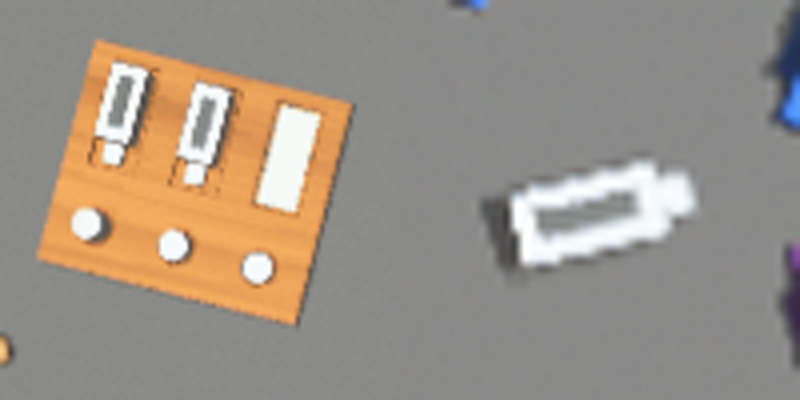

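View pics/c2.png

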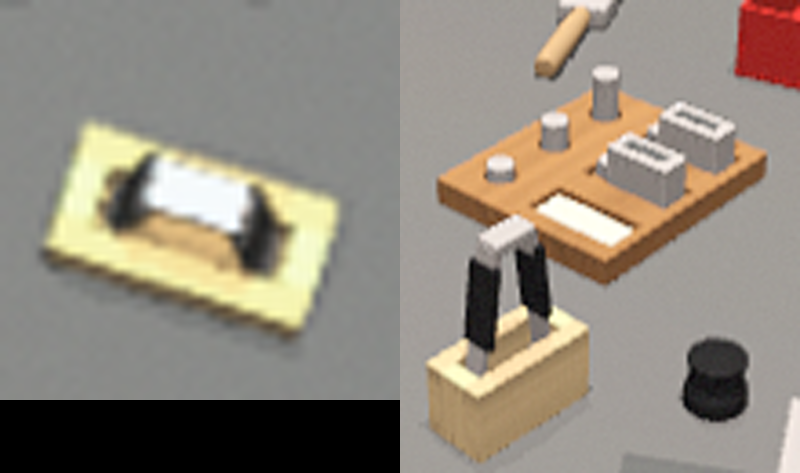

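The crops show these things:
- The steel gauge's tab points right in the top view, near (453,264).
- The seated gauges' tabs point down towards the rollers.
- The vacant recess is the right one, with the paper slip.
- The tallest roller is the left one, at top (217,266).
- The tongs stand at top (334,232).

Next I'll measure these.

```bash
cat > m.py <<'E'
from h import *
t=cv2.imread('pics/top0.png');C=cam('top')
hsv=cv2.cvtColor(t,cv2.COLOR_BGR2HSV)
def big(m,x0,y0,x1,y1):
    z=np.zeros_like(m);z[y0:y1,x0:x1]=m[y0:y1,x0:x1]
    c=cv2.findContours(z,cv2.RETR_EXTERNAL,cv2.CHAIN_APPROX_NONE)[0];return max(c,key=cv2.contourArea)
def rect(c,z,name):
    P=plane(c.reshape(-1,2),z,C)[:,:2].astype(np.float32)
    r=cv2.minAreaRect(P);print(name,r)
    return r
sat=((hsv[...,1]>90)&(hsv[...,2]>60)).astype(np.uint8)*255
rect(big(sat,195,210,295,300),20,'tray')
sat2=((hsv[...,1]>50)&(hsv[...,2]>150)).astype(np.uint8)*255
rect(big(sat2,305,210,362,255),48,'stand')
wh=((hsv[...,1]<40)&(hsv[...,2]>190)).astype(np.uint8)*255
rect(big(wh,255,230,280,270),14,'slip')
g=big(wh,425,255,465,280)
rect(g,32,'gauge(all)')
m=np.zeros(t.shape[:2],np.uint8);cv2.drawContours(m,[g],-1,255,-1)
rect(big(wh,320,222,348,240),130,'bridge')
rect(big(wh,208,258,226,275),54,'roll L')
rect(big(wh,230,262,246,282),40,'roll M')
rect(big(wh,250,266,270,285),30,'roll R')
E
python3 m.py
```

```text
tray ((529.5462036132812, 165.5421905517578), (178.11021423339844, 151.06895446777344), 76.79644012451172)
stand ((589.3103637695312, -71.48158264160156), (87.8593978881836, 44.092201232910156), 73.26904296875)
slip ((545.7928466796875, 104.56663513183594), (25.676979064941406, 65.71028137207031), 76.20438385009766)
gauge(all) ((508.40667724609375, -364.25152587890625), (24.674882888793945, 59.25648880004883), 13.56693172454834)
bridge ((588.5263061523438, -71.10676574707031), (30.220603942871094, 14.828036308288574), 72.32095336914062)
roll L ((498.4047546386719, 230.81350708007812), (16.30341148376465, 17.35970687866211), 27.557777404785156)
roll M ((485.9390563964844, 175.2901611328125), (15.601689338684082, 15.766845703125), 1.0399622917175293)
roll R ((473.05047607421875, 121.2372817993164), (16.710433959960938, 16.578081130981445), 46.293331146240234)
```

Run:
```python
from h import *
o=ctrl.get_obs()
M=R.from_rotvec(o['orientation']).as_matrix();print(M.round(3));print(calibration('wrist'))
print(np.degrees(np.arctan2(M[1,1],M[0,1])), np.degrees(o['qpos'][[0,5]]))
```

```text
[[-0.     0.239 -0.971]
 [ 0.001 -0.971 -0.239]
 [-1.    -0.001 -0.   ]]
{'fx': 346.0450796225021, 'fy': 346.0450796225021, 'cx': 314.7421971137077, 'cy': 235.8972845518984, 'D': array([0.01065635, 0.        , 0.        , 0.        , 0.        ]), 'T_tool_cam': array([[-7.96130323e-04,  2.93669292e-01, -9.55906749e-01,
        -1.61350988e+02],
       [ 9.99999634e-01,  5.33516752e-04, -6.68948666e-04,
         1.22380646e+00],
       [ 3.13542583e-04, -9.55906932e-01, -2.93669609e-01,
        -8.18689283e+01],
       [ 0.00000000e+00,  0.00000000e+00,  0.00000000e+00,
         1.00000000e+00]])}
-76.20177273663532 [-77.29011262  -1.08800384]
```

move_arm([
  [60, 41, 0, 0.18, -1],
  [120, 82, 0, 0.36, -1],
  [180, 123, 0, 0.54, -1],
  [240, 164, 0, 0.72, -1],
  [300, 205, 0, 0.9, -1],
  [358, 246, -20, 1.08, -1],
  [358, 246, -40, 1.26, -1],
  [358, 246, -70, 1.42, -1],
  [358, 246, -92, 1.567, -1],
  [358, 246, -92, 1.567, -1],
  [358, 246, -92, 1.567, -1],
])

```text
t: 1.48
ee_pos: [507.2, -360.9, 130.7]
orientation: [1.034, 1.311, -1.036]
ft_force: [-0.7, -0.4, 0.8]
width: 87.6
```

Run:
```python
from h import *
o=ctrl.get_obs();im=get_image('wrist');cv2.imwrite('pics/w1.png',im)
import pickle;pickle.dump(o,open('o1.pkl','wb'));print(o['t'],o['ee_pos'],o['qpos'],o['qvel'])
```

```text
1.475 [ 507.22288148 -360.91290181  130.69482486] [-6.37046144e-01  5.31990466e-01  1.69528294e+00 -1.27998174e-03
  9.14417079e-01 -8.70134355e-01] [-0.00410716 -0.01525399 -0.00777719  0.00066883 -0.00090924 -0.00837246]
```

View pics/w1.png

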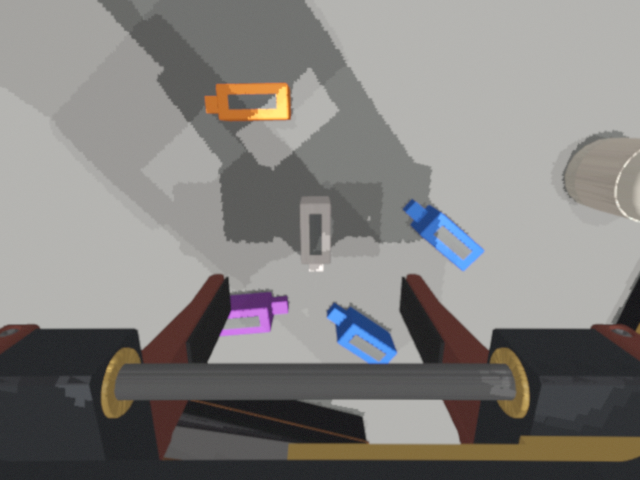

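Run:
```python
from h import *
im=cv2.imread('pics/w1.png');cv2.imwrite('pics/w1c.png',cv2.resize(im[180:290,260:370],(770,770),interpolation=cv2.INTER_CUBIC)[:600+0])
```

```text
(no output)
```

View pics/w1c.png

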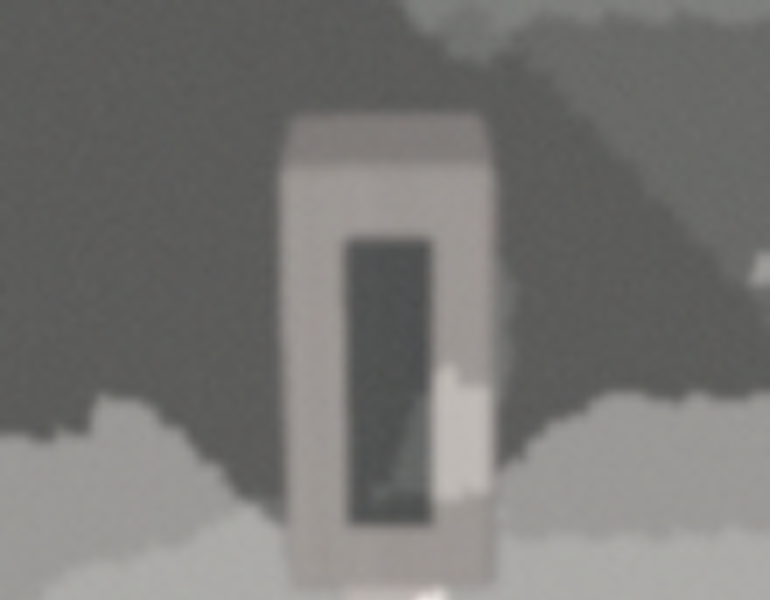

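The enlarged crop shows a bare steel body with an inset, the tab towards the bottom of the picture, and top-face corners at crop (282,165), (493,165), (495,585) and (290,585). So this is the steel gauge, and I can compute its pose.

Run:
```python
from h import *
import pickle;o=pickle.load(open('o1.pkl','rb'));C=cam('wrist',o)
p=np.array([(282,165),(493,165),(495,585),(290,585)])/7-0.5+[260.,180]
P=plane(p,32,C);print(P.round(1));print('block c',P.mean(0))
f=(P[0]+P[1])/2-(P[2]+P[3])/2;print('len',np.linalg.norm(f),'wid',np.linalg.norm(P[0]-P[1]),np.linalg.norm(P[2]-P[3]),'yaw',np.degrees(np.arctan2(f[1],f[0])))
M=R.from_rotvec(o['orientation']).as_matrix();print('tool y yaw',np.degrees(np.arctan2(M[1,1],M[0,1])),M[:,0])
T=cam('top')
for n,px,z in [('purple',(477,283),32),('blue',(435,228),32),('orange',(411,293),32)]: print(n,plane([px],z,T))
e=plane([(449,265)],32,T);print(e)
```

```text
[[ 491.  -338.3   32. ]
 [ 513.4 -333.    32. ]
 [ 525.6 -380.6   32. ]
 [ 502.6 -386.1   32. ]]
block c [ 508.14161083 -359.48185934   32.        ]
len 49.18316583342603 wid 23.028507518871706 23.6048007451333 yaw 104.05799164841311
tool y yaw 13.399714104720598 [-6.81478084e-04 -7.57163932e-04 -9.99999481e-01]
purple [[ 464.3609421  -449.12080875   32.        ]]
blue [[ 607.5109325  -338.28522672   32.        ]]
orange [[ 436.28512593 -275.00691852   32.        ]]
[[ 510.57497756 -374.93608632   32.        ]]
```

Wrist and top views agree on the block centre: (508.1, -359.5), yaw 104°, size 49 x 23.5 mm, which fits the given size. I'll go down and grip with the tips 10 mm above the table.

move_arm([
  [1, 1.4, -30, 0.01, -0.36],
  [1, 1.4, -60, 0.01, -0.36],
  [1, 1.4, -90, 0.01, -0.36],
  [1, 1.4, -110, 0.01, -0.36],
  [1, 1.4, -120.5, 0.01, -0.36],
  [1, 1.4, -120.5, 0.01, -0.36],
  [1, 1.4, -120.5, 0.01, 1],
  [1, 1.4, -120.5, 0.01, 1],
  [1, 1.4, -120.5, 0.01, 1],
  [1, 1.4, -120.5, 0.01, 1],
  [1, 1.4, -120.5, 0.01, 1],
  [1, 1.4, -120.5, 0.01, 1],
])

```text
t: 3.02
ee_pos: [508.3, -359.8, 10.9]
orientation: [1.026, 1.314, -1.028]
ft_force: [-1.5, -0.4, 5.3]
width: 23.7
```

move_arm([
  [0, 0, 50, 0, 1],
  [0, 20, 110, 0, 1],
  [5, 60, 160, -0.18, 1],
  [10, 110, 170, -0.36, 1],
  [14, 160, 170, -0.54, 1],
  [18, 210, 170, -0.72, 1],
  [22, 260, 170, -0.9, 1],
  [26, 310, 170, -1.08, 1],
  [31, 360, 170, -1.26, 1],
  [36, 400, 170, -1.44, 1],
  [40, 440, 160, -1.62, 1],
  [44.6, 462.5, 140, -1.8, 1],
])

```text
t: 4.53
ee_pos: [553.3, 104.8, 150.8]
orientation: [2.217, 0.013, -2.216]
ft_force: [0.3, -0.2, -2.3]
width: 23.5
```

Run:
```python
from h import *
o=ctrl.get_obs()
M=R.from_rotvec(o['orientation']).as_matrix();print(o['ee_pos'],o['qpos'],'tool y yaw',np.degrees(np.arctan2(M[1,1],M[0,1])),o['width'])
```

```text
[553.27289539 104.81820301 150.79006433] [1.65627754e-01 4.27873729e-01 1.82030394e+00 1.09776287e-03
 8.93211341e-01 1.72505435e+00] tool y yaw -89.38798700232421 23.54719538961399
```

move_arm([
  [-0.4, -2.1, -20, -0.12, 1],
  [-0.4, -2.1, -40, -0.239, 1],
  [-0.4, -2.1, -70, -0.239, 1],
  [-0.4, -2.1, -80, -0.239, 1],
  [-0.4, -2.1, -80, -0.239, 1],
  [-0.4, -2.1, -80, -0.239, 1],
])

```text
t: 5.28
ee_pos: [553.6, 102.8, 71.6]
orientation: [-2.102, 0.239, 2.098]
ft_force: [0.2, 0.6, -2.4]
width: 24.2
```

Run:
```python
from h import *
o=ctrl.get_obs()
M=R.from_rotvec(o['orientation']).as_matrix();print(o['ee_pos'],'tool y yaw',np.degrees(np.arctan2(M[1,1],M[0,1])),o['width'])
import pickle;pickle.dump(o,open('o2.pkl','wb'))
w=get_image('wrist');cv2.imwrite('pics/w2.png',w)
s=get_image('scene');cv2.imwrite('pics/s2.png',s);cv2.imwrite('pics/s2c.png',cv2.resize(s[150:270,270:430],(800,600),interpolation=cv2.INTER_CUBIC))
```

```text
[553.57682016 102.81890752  71.63630474] tool y yaw -103.08305904775324 24.188053568658418
```

View pics/w2.png

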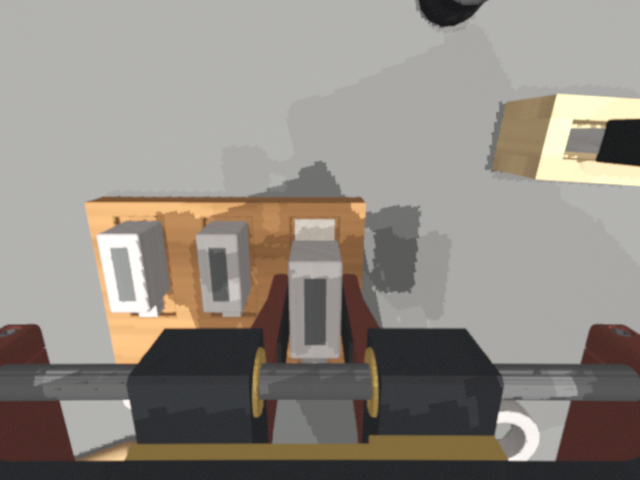

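View pics/s2c.png

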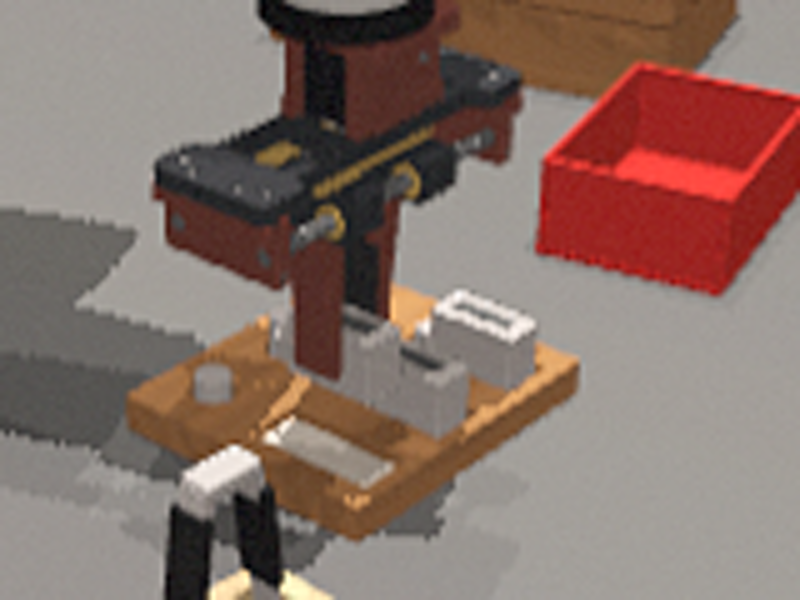

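Run:
```python
from h import *
import pickle;o=pickle.load(open('o2.pkl','rb'));C=cam('wrist',o)
im=cv2.imread('pics/w2.png');cv2.imwrite('pics/w2c.png',cv2.resize(im[190:290,270:370],(600,600),interpolation=cv2.INTER_CUBIC))
u=np.array([np.cos(np.radians(-13.1)),np.sin(np.radians(-13.1))]);v=np.array([-u[1],u[0]])
vac=np.array([546.1,104.3])
def tf(P): d=P[:,:2]-vac;return np.c_[d@u,d@v].round(1)
print('tray edge corners (exp x 45, y 144 / -32)',tf(plane([(90,200),(364,200)],20,C)))
print('tray at bottom',tf(plane([(88,205),(364,205)],20,C)))
print('held top far (exp 32,+-12)',tf(plane([(290,242),(341,242),(291,355),(339,355)],92.7,C)))
```

```text
tray edge corners (exp x 45, y 144 / -32) [[ 48.  139.3]
 [ 48.1 -31.2]]
tray at bottom [[ 44.8 141.1]
 [ 44.9 -31.3]]
held top far (exp 32,+-12) [[ 44.1  10. ]
 [ 44.1 -11.8]
 [-12.1  10.7]
 [-12.1 -12. ]]
```

View pics/w2c.png

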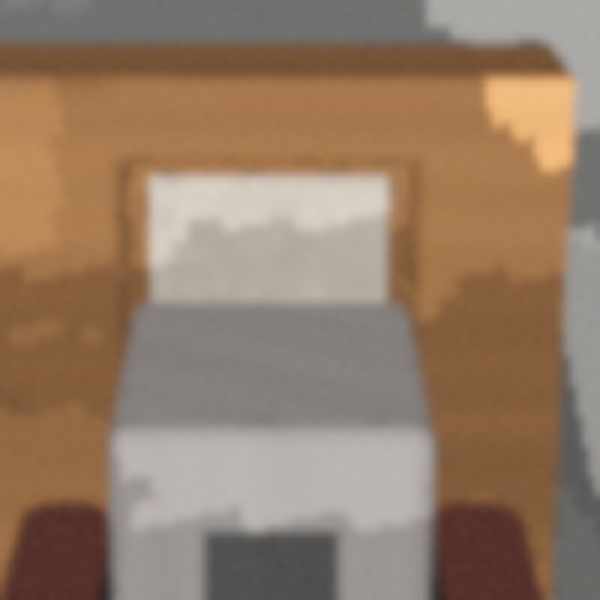

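Run:
```python
from h import *
import pickle;o=pickle.load(open('o2.pkl','rb'));C=cam('wrist',o)
u=np.array([np.cos(np.radians(-13.1)),np.sin(np.radians(-13.1))]);v=np.array([-u[1],u[0]])
vac=np.array([546.1,104.3])
def tf(p,z): P=plane(np.array(p,float)/6-.4+[270,190],z,C);d=P[:,:2]-vac;return np.c_[d@u,d@v].round(1)
print('tray corner (45,-32)',tf([(575,75),(0,75)],20))
print('recess (35.5,+-15.5)',tf([(122,160),(418,160)],20))
print('slip (~33,+-13)',tf([(148,173),(390,173)],14))
print('held bottom (32,+-12)',tf([(132,305),(405,305)],60.7))
print('held top (32,+-12)',tf([(112,430),(432,430)],92.7))
```

```text
tray corner (45,-32) [[ 46.7 -32.2]
 [ 46.7  27.7]]
recess (35.5,+-15.5) [[ 37.6  15.2]
 [ 37.6 -16. ]]
slip (~33,+-13) [[ 34.7  12.9]
 [ 34.7 -13.4]]
held bottom (32,+-12) [[ 34.6  11.6]
 [ 34.6 -12.2]]
held top (32,+-12) [[ 35.3  10.9]
 [ 35.4 -12.2]]
```

Held gauge and recess, as seen by the wrist camera, line up to within about 0.5 mm along and 0.1 mm across. Lowering.

move_arm([
  [-0.5, 0.1, -15, 0, 1],
  [-0.5, 0.1, -28, 0, 1],
  [-0.5, 0.1, -35, 0, 1],
  [-0.5, 0.1, -39, 0, 1],
  [-0.5, 0.1, -43, 0, 1],
  [-0.5, 0.1, -45.5, 0, 1],
  [-0.5, 0.1, -46, 0, 1],
  [-0.5, 0.1, -46, 0, 1],
  [-0.5, 0.1, -46, 0, 1],
])

```text
t: 6.5
ee_pos: [553.3, 102.9, 26.0]
orientation: [-2.102, 0.239, 2.097]
ft_force: [0.9, -0.4, -1.6]
width: 24.0
```

move_arm([
  [0, 0, -0.6, 0, 1],
  [0, 0, -1.2, 0, 1],
  [0, 0, -1.5, 0, 1],
  [0, 0, -1.5, 0, 1],
])

```text
t: 7.0
ee_pos: [553.4, 102.9, 24.9]
orientation: [-2.103, 0.239, 2.097]
ft_force: [-0.9, 0.4, 4.9]
width: 24.1
```

Contact came at TCP 24.9 mm, which puts the underside at 14.0 mm on the recess floor. I'll open a little and lift.

move_arm([
  [0, 0, 0, 0, 0.15],
  [0, 0, 0, 0, 0.15],
  [0, 0, 0, 0, 0.15],
  [0, 0, 5, 0, 0.15],
  [0, 0, 20, 0, 0.15],
  [0, 0, 50, 0, 0.15],
  [0, 0, 100, 0, -0.2],
  [0, 0, 150, 0, -0.4],
  [0, -30, 170, 0, -0.4],
  [10, -90, 170, 0, -0.4],
  [10, -90, 170, 0, -0.4],
])

```text
t: 8.38
ee_pos: [564.1, 10.0, 196.6]
orientation: [-2.103, 0.243, 2.092]
ft_force: [-0.3, -0.2, 0.0]
width: 61.1
```

Run:
```python
from h import *
import pickle
o=ctrl.get_obs();pickle.dump(o,open('o3.pkl','wb'));print(o['t'],o['ee_pos'])
w=get_image('wrist');cv2.imwrite('pics/w3.png',w)
s=get_image('scene');cv2.imwrite('pics/s3.png',s);t=get_image('top');cv2.imwrite('pics/t3.png',t)
cv2.imwrite('pics/s3c.png',np.hstack([cv2.resize(s[180:270,280:400],(400,300),interpolation=cv2.INTER_CUBIC),cv2.resize(t[215:293,200:304],(400,300),interpolation=cv2.INTER_CUBIC)]))
```

```text
8.375 [564.1351995    9.96166213 196.5723264 ]
```

View pics/w3.png

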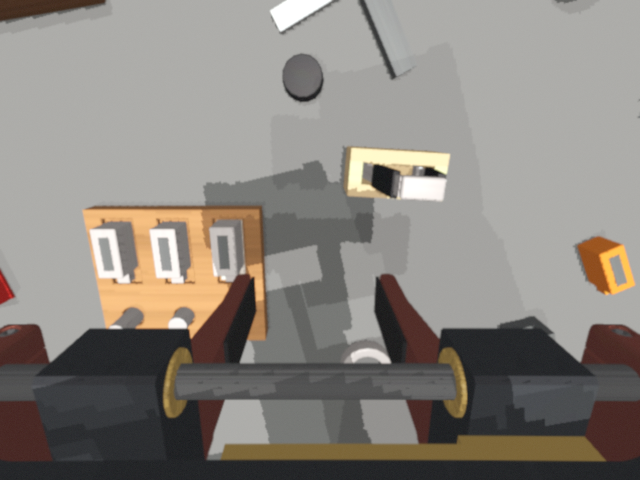

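View pics/s3c.png

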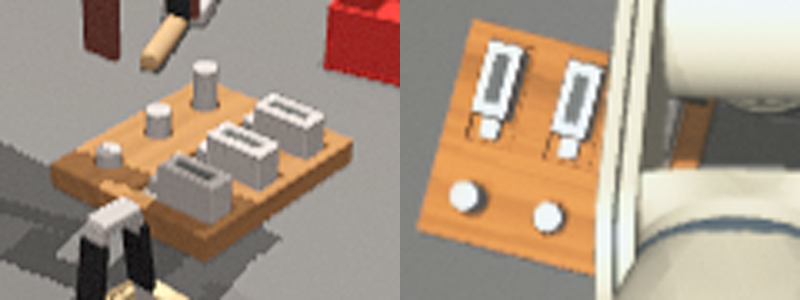

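The gauge is seated level with its neighbours and its tab points the same way (wrist 228,250; scene crop 190,185). Now to the tongs: measure the stand and bridge from the wrist picture.

Run:
```python
from h import *
import pickle;o=pickle.load(open('o3.pkl','rb'));C=cam('wrist',o)
im=cv2.imread('pics/w3.png');hsv=cv2.cvtColor(im,cv2.COLOR_BGR2HSV)
cv2.imwrite('pics/w3c.png',cv2.resize(im[135:215,335:460],(800,512),interpolation=cv2.INTER_CUBIC))
```

```text
(no output)
```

View pics/w3c.png

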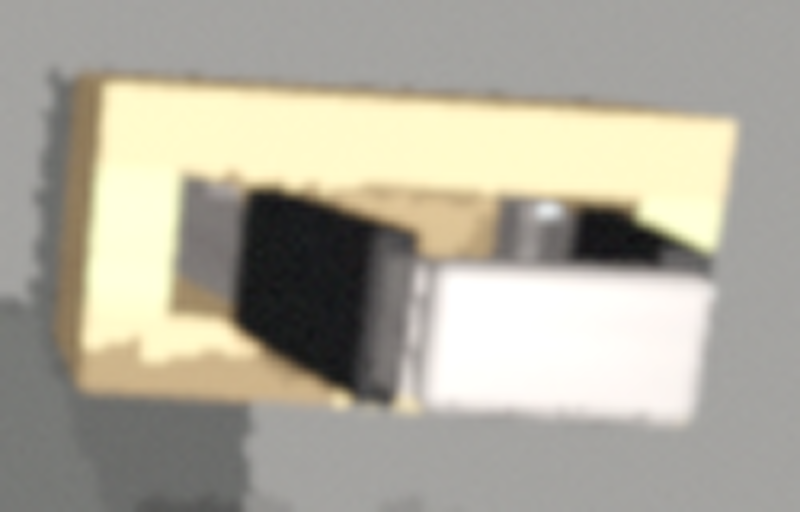

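Run:
```python
from h import *
import pickle;o=pickle.load(open('o3.pkl','rb'));C=cam('wrist',o)
f=lambda p,z:plane(np.array(p,float)/6.4-.4+[335,135],z,C)
S=f([(103,80),(737,120),(80,392)],48);print(S.round(1));c=(S[1]+S[2])/2;print('stand c',c,'len',np.linalg.norm(S[0]-S[1]),np.linalg.norm(S[0]-S[2]))
d=S[0]-S[1];print('y yaw',np.degrees(np.arctan2(d[1],d[0])))
B=f([(438,262),(712,278),(692,423),(425,408)],126);print(B.round(1),B.mean(0))
d=B[0]-B[1];print('y yaw',np.degrees(np.arctan2(d[1],d[0])));d=B[3]-B[2];print('y yaw',np.degrees(np.arctan2(d[1],d[0])))
# top, redo bridge with z 126
t=cv2.imread('pics/top0.png');hsv=cv2.cvtColor(t,cv2.COLOR_BGR2HSV);T=cam('top')
m=((hsv[...,1]<40)&(hsv[...,2]>190)).astype(np.uint8);z=m*0;z[222:240,320:348]=m[222:240,320:348]
P=np.argwhere(z)[:,::-1];print(plane([P.mean(0)],126,T))
```

```text
[[ 623.5  -36.8   48. ]
 [ 598.3 -119.6   48. ]
 [ 582.4  -25.    48. ]]
stand c [590.35618041 -72.33414796  48.        ] len 86.60369698667418 42.76066916748467
y yaw 73.10377538499563
[[602.4 -60.2 126. ]
 [594.2 -87.6 126. ]
 [579.4 -83.7 126. ]
 [587.6 -56.4 126. ]] [590.92387185 -71.96914009 126.        ]
y yaw 73.30330013019311
y yaw 73.3964896439132
[[589.10051874 -71.38432792 126.        ]]
```

move_arm([
  [8, -25, 0, -0.02, -1],
  [17, -55, 0, -0.04, -1],
  [25.7, -81.7, 0, -0.061, -1],
  [25.7, -81.7, 0, -0.061, -1],
  [25.7, -81.7, -30, -0.061, -1],
  [25.7, -81.7, -30, -0.061, -1],
  [25.7, -81.7, -30, -0.061, -1],
])

```text
t: 9.4
ee_pos: [589.0, -67.3, 165.9]
orientation: [-2.069, 0.298, 2.063]
ft_force: [0.6, 0.4, 0.9]
width: 87.7
```

Run:
```python
from h import *
import pickle
o=ctrl.get_obs();pickle.dump(o,open('o4.pkl','wb'));print(o['t'],o['ee_pos'])
M=R.from_rotvec(o['orientation']).as_matrix();print('tool y yaw',np.degrees(np.arctan2(M[1,1],M[0,1])),o['width'])
w=get_image('wrist');cv2.imwrite('pics/w4.png',w)
```

```text
9.4 [589.00567511 -67.30626602 165.87189825]
tool y yaw -106.52674032992628 87.71508147801316
```

View pics/w4.png

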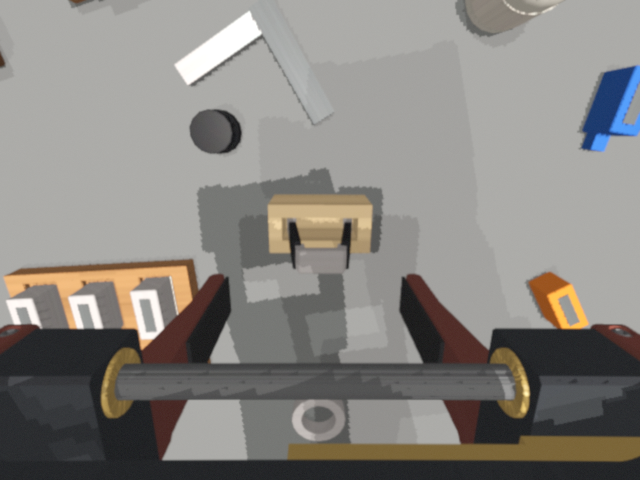

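Run:
```python
from h import *
o=ctrl.get_obs();print(o['t'],o['ee_pos'],o['qvel'])
M=R.from_rotvec(o['orientation']).as_matrix();print('tool y yaw',np.degrees(np.arctan2(M[1,1],M[0,1])),o['width'])
import pickle;C=cam('wrist',pickle.load(open('o4.pkl','rb')))
print(plane([(269.5,202),(371,202),(269.5,252),(372,252)],48,C).round(1))
print(plane([(296,247),(346,247),(298,270),(346,270)],126,C).round(1))
```

```text
9.45 [589.35317823 -67.56723325 166.23243754] [-0.00793874 -0.00525888 -0.0045196  -0.00250503 -0.00404958 -0.00194154]
tool y yaw -106.53920241196096 87.91705235934882
[[ 624.4  -39.6   48. ]
 [ 600.7 -119.3   48. ]
 [ 583.2  -25.7   48. ]
 [ 558.3 -109.8   48. ]]
[[605.1 -60.7 126. ]
 [596.4 -90.2 126. ]
 [590.2 -57.4 126. ]
 [581.7 -86.2 126. ]]
```

move_arm([
  [0.7, -4.7, 0, 0, -1],
  [0.7, -4.7, -15, 0, -1],
  [0.7, -4.7, -35, 0, -1],
  [0.7, -4.7, -55, 0, -1],
  [0.7, -4.7, -55, 0, -1],
  [0.7, -4.7, -55, 0, -1],
])

```text
t: 10.2
ee_pos: [590.2, -72.4, 111.4]
orientation: [-2.07, 0.298, 2.062]
ft_force: [-0.4, 0.0, -0.1]
width: 88.2
```

Run:
```python
from h import *
import pickle
o=ctrl.get_obs();pickle.dump(o,open('o5.pkl','wb'));print(o['t'],o['ee_pos'])
w=get_image('wrist');cv2.imwrite('pics/w5.png',w)
```

```text
10.2 [590.23723708 -72.38299678 111.39282254]
```

View pics/w5.png

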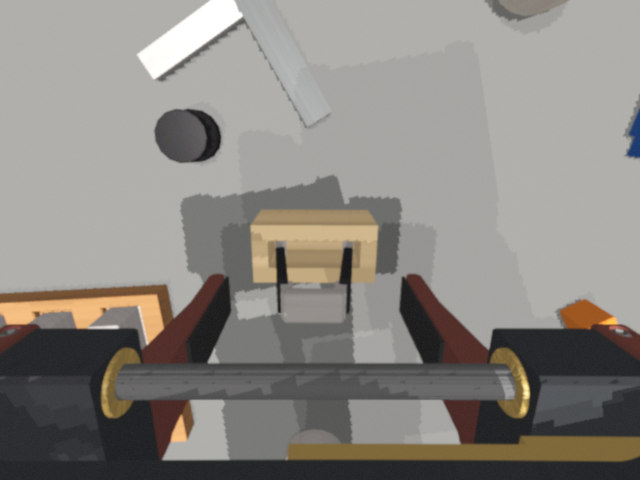

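The tongs are centred between the fingers: bridge columns 281–347, fingers at 229 and 401. I'll descend and close to 42 mm at the plates.

move_arm([
  [0, 0, -15, 0, -1],
  [0, 0, -30, 0, -1],
  [0, 0, -45.4, 0, -1],
  [0, 0, -45.4, 0, -1],
  [0, 0, -45.4, 0, -0.3],
  [0, 0, -45.4, 0, -0.05],
  [0, 0, -45.4, 0, 0.045],
  [0, 0, -45.4, 0, 0.045],
  [0, 0, -45.4, 0, 0.045],
  [0, 0, -45.4, 0, 0.045],
])

```text
t: 11.5
ee_pos: [590.5, -72.6, 66.5]
orientation: [-2.071, 0.299, 2.061]
ft_force: [0.3, -1.0, 0.1]
width: 42.2
```

move_arm([
  [0, 0, 0, 0, 0.06],
  [0, 0, 4, 0, 0.06],
  [0, 0, 12, 0, 0.06],
  [0, 0, 25, 0, 0.06],
  [0, 0, 45, 0, 0.06],
  [0, 0, 70, 0, 0.06],
  [0, 0, 95, 0, 0.06],
  [0, 0, 110, 0, 0.06],
  [0, 0, 110, 0, 0.06],
])

```text
t: 12.62
ee_pos: [591.4, -72.7, 178.2]
orientation: [-2.074, 0.299, 2.058]
ft_force: [-0.0, 0.0, -1.9]
width: 41.2
```

Run:
```python
from h import *
import pickle
o=ctrl.get_obs();pickle.dump(o,open('o6.pkl','wb'));print(o['t'],o['ee_pos'],o['ft_force'])
w=get_image('wrist');cv2.imwrite('pics/w6.png',w)
s=get_image('scene');cv2.imwrite('pics/s6.png',s);cv2.imwrite('pics/s6c.png',cv2.resize(s[150:330,230:430],(667,600),interpolation=cv2.INTER_CUBIC))
```

```text
12.625 [591.37254072 -72.69504712 178.23434036] [-0.0222075   0.02310852 -1.92078756]
```

View pics/w6.png

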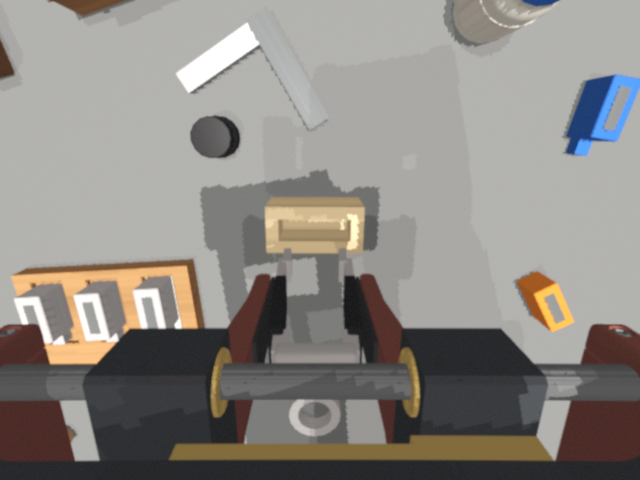

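View pics/s6c.png

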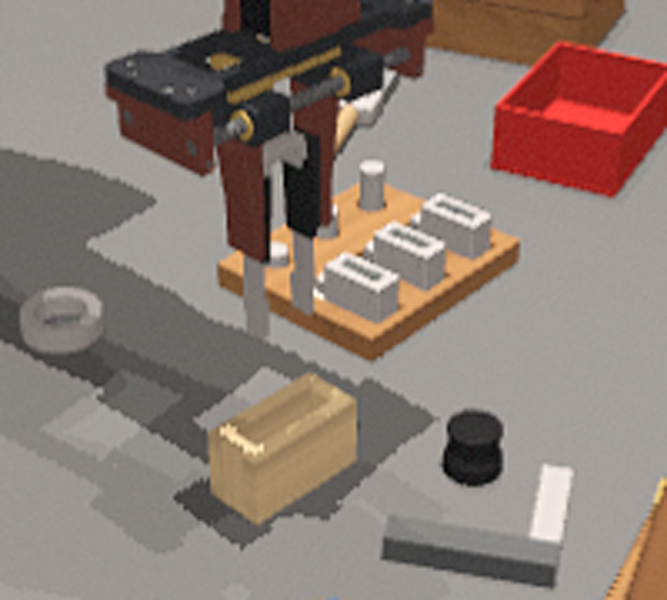

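move_arm([
  [-10, 35, 0, 0.01, 0.06],
  [-20, 75, 0, 0.02, 0.06],
  [-35, 120, 0, 0.03, 0.06],
  [-50, 165, 0, 0.04, 0.06],
  [-63, 210, 0, 0.05, 0.06],
  [-76, 250, 0, 0.06, 0.06],
  [-86, 280, 0, 0.06, 0.06],
  [-92.5, 298, 0, 0.06, 0.06],
  [-92.5, 303, -10, 0.06, 0.06],
  [-92.5, 303, -30, 0.06, 0.06],
  [-92.5, 303, -30, 0.06, 0.06],
  [-92.5, 303, -30, 0.06, 0.06],
])

```text
t: 14.22
ee_pos: [498.0, 229.8, 146.1]
orientation: [-2.103, 0.241, 2.095]
ft_force: [0.4, -0.4, -1.6]
width: 41.5
```

```bash
cat > look.py <<'E'
from h import *
import pickle,sys
n=sys.argv[1]
o=ctrl.get_obs();pickle.dump(o,open(f'o{n}.pkl','wb'));print(o['t'],o['ee_pos'],o['ft_force'],o['width'])
M=R.from_rotvec(o['orientation']).as_matrix();print('tool y yaw',np.degrees(np.arctan2(M[1,1],M[0,1])),'tool x',M[:,0].round(4))
w=get_image('wrist');cv2.imwrite(f'pics/w{n}.png',w)
s=get_image('scene');cv2.imwrite(f'pics/s{n}.png',s);cv2.imwrite(f'pics/s{n}c.png',cv2.resize(s[130:260,270:420],(692,600),interpolation=cv2.INTER_CUBIC))
E
python3 look.py 7
```

```text
14.225 [497.97773747 229.82533692 146.13471991] [ 0.35688743 -0.37488369 -1.61118241] 41.45001447373013
tool y yaw -103.15756169180048 tool x [ 0.0041  0.001  -1.    ]
```

View pics/w7.png

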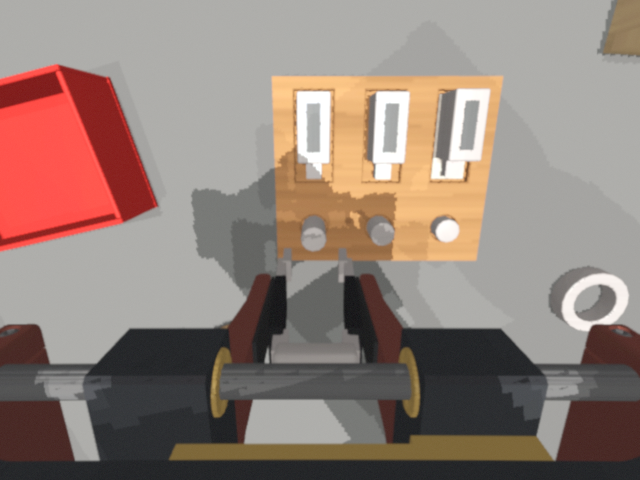

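View pics/s7c.png

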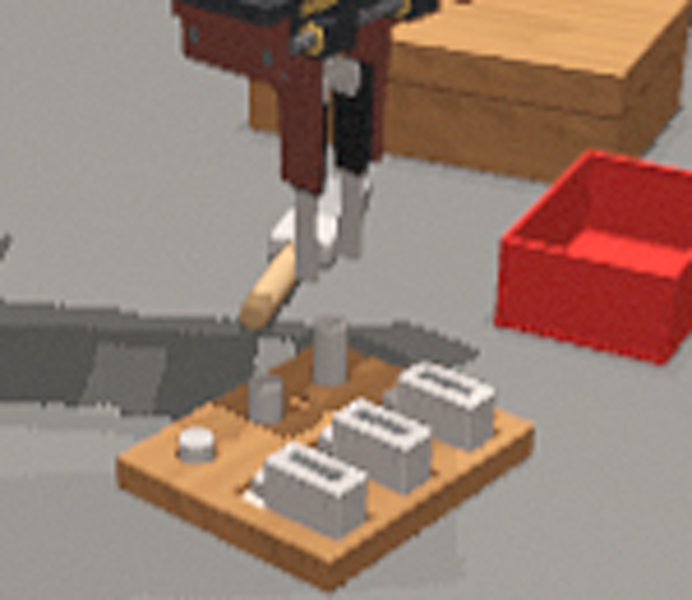

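Run:
```python
from h import *
im=cv2.imread('pics/w7.png');cv2.imwrite('pics/w7c.png',cv2.resize(im[70:265,265:505],(738,600),interpolation=cv2.INTER_CUBIC))
```

```text
(no output)
```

View pics/w7c.png

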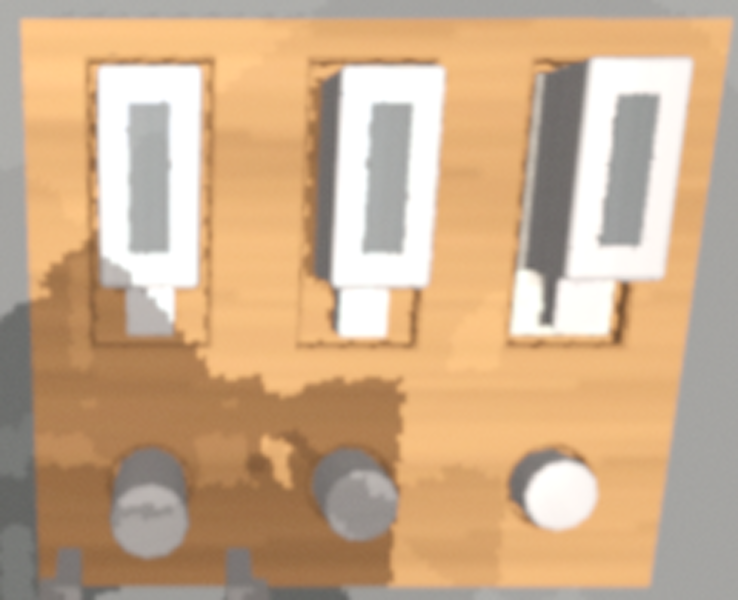

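Run:
```python
from h import *
import pickle;o=pickle.load(open('o7.pkl','rb'));C=cam('wrist',o)
a=np.radians(-13.1);u=np.array([np.cos(a),np.sin(a)]);v=np.array([-u[1],u[0]])
rel=lambda P:np.c_[(P[:,:2]-o['ee_pos'][:2])@u,(P[:,:2]-o['ee_pos'][:2])@v].round(1)
print('roller',plane([(313.8,239.8)],54,C).round(1),rel(plane([(313.8,239.8)],54,C)))
print('exp roller',rel(np.array([[498.4,230.4,0]])))
P=[o['ee_pos'].copy()+np.r_[u*7+v*s*w,-58.5] for s in(1,-1) for w in (20,25)]
print('predicted jaw bottoms px (front)',proj(P,C).round(1))
im=cv2.imread('pics/w7.png');cv2.imwrite('pics/w7d.png',cv2.resize(im[220:300,260:370],(770,560),interpolation=cv2.INTER_CUBIC))
S=cam('scene');s=cv2.imread('pics/s7.png')
print('scene roller top exp',proj([[498.4,230.4,54]],S), 'tips bottom',proj([o['ee_pos']+[0,0,-58.5]],S))
cv2.imwrite('pics/s7d.png',cv2.resize(s[155:220,315:365],None,fx=9,fy=9,interpolation=cv2.INTER_CUBIC))
```

```text
roller [[499.7 229.5  54. ]] [[1.7 0.1]]
exp roller [[0.3 0.7]]
predicted jaw bottoms px (front) [[283.9 247.4]
 [276.5 247.4]
 [343.5 247.4]
 [350.9 247.4]]
scene roller top exp [[340.55761133 199.06863519]] tips bottom [[340.53655353 187.4917146 ]]
```

View pics/w7d.png

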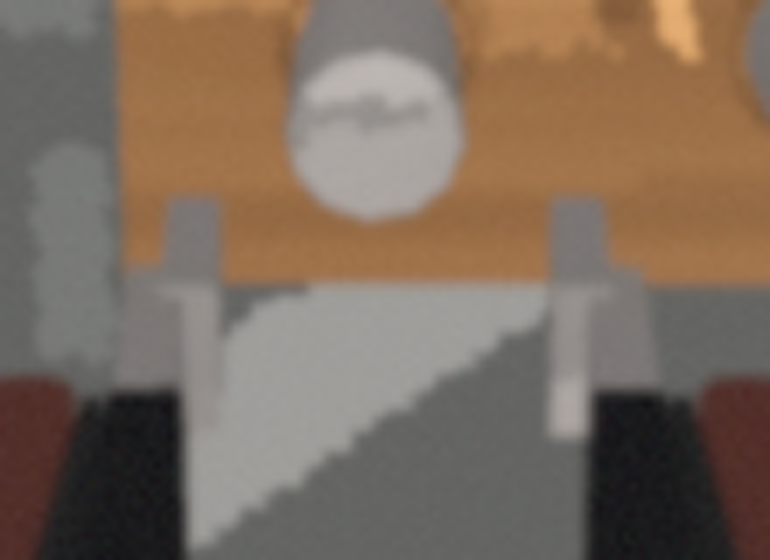

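View pics/s7d.png

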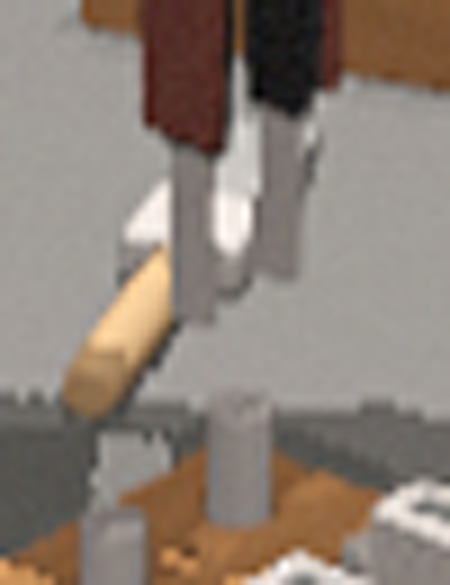

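Run:
```python
from h import *
import pickle;o=pickle.load(open('o7.pkl','rb'));C=cam('wrist',o)
a=np.radians(-13.1);u=np.array([np.cos(a),np.sin(a)]);v=np.array([-u[1],u[0]])
rel=lambda P:np.c_[(P[:,:2]-o['ee_pos'][:2])@u,(P[:,:2]-o['ee_pos'][:2])@v].round(1)
print(rel(plane([(283.6,248.3),(291.4,248.3),(338.6,248.3),(346.6,248.3)],87.6,C)))
S=cam('scene');f=lambda p:np.array(p,float)/9+[315,155]
print('roller top scene',plane([f((242,398))],54,S))
```

```text
[[  6.4  20.2]
 [  6.4  15. ]
 [  6.3 -16.7]
 [  6.3 -22.1]]
roller top scene [[501.83115726 231.2664354   54.        ]]
```

Relative to the jaw centre, the wrist view puts the roller about 2 mm ahead and 0.9 mm to the +y side. I'll correct for that, drop to just above the roller and look again.

move_arm([
  [2.2, 0.4, 0, 0, 0.045],
  [2.2, 0.4, -10, 0, 0.045],
  [2.2, 0.4, -20, 0, 0.045],
  [2.2, 0.4, -28, 0, 0.045],
  [2.2, 0.4, -28, 0, 0.045],
  [2.2, 0.4, -28, 0, 0.045],
])

```text
t: 15.08
ee_pos: [500.5, 230.7, 118.7]
orientation: [-2.104, 0.239, 2.094]
ft_force: [0.5, -0.6, -1.1]
width: 42.2
```

```bash
python3 look.py 8
python3 - <<'E'
from h import *
im=cv2.imread('pics/w8.png');a=cv2.resize(im[220:300,260:370],(440,320),interpolation=cv2.INTER_CUBIC)
s=cv2.imread('pics/s8.png');b=cv2.resize(s[165:215,315:365],(320,320),interpolation=cv2.INTER_CUBIC)
cv2.imwrite('pics/w8d.png',np.hstack([a,b]))
E
```

```text
15.075 [500.4718522  230.65077762 118.65338539] [ 0.49054338 -0.61358719 -1.08884097] 42.23671316334785
tool y yaw -103.13777020484505 tool x [ 0.0052  0.0015 -1.    ]
```

View pics/w8d.png

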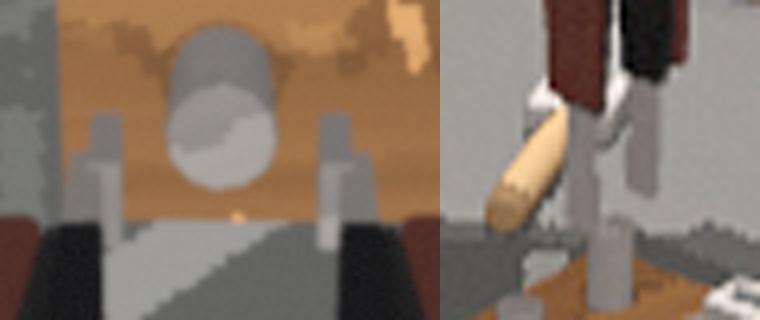

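Run:
```python
from h import *
import pickle;o=pickle.load(open('o8.pkl','rb'));C=cam('wrist',o)
a=np.radians(-13.1);u=np.array([np.cos(a),np.sin(a)]);v=np.array([-u[1],u[0]])
rel=lambda P:np.c_[(P[:,:2]-o['ee_pos'][:2])@u,(P[:,:2]-o['ee_pos'][:2])@v].round(1)
print('jaw front',rel(plane([(290.2,247.9),(339.3,247.9)],60.1,C)),'roller c',rel(plane([(314.9,253.9)],54,C)))
print('roller top edges rows',rel(plane([(314.9,241),(314.9,266.8)],54,C)))
```

```text
jaw front [[  6.7  15.8]
 [  6.7 -17.2]] roller c [[ 0.2 -0.7]]
roller top edges rows [[ 9.6 -0.8]
 [-9.4 -0.7]]
```

Aligned to about 0.5 mm. I'll go down around the roller and close.

move_arm([
  [0.4, 0, -10, 0, 0.045],
  [0.4, 0, -20, 0, 0.045],
  [0.4, 0, -30, 0, 0.045],
  [0.4, 0, -35, 0, 0.045],
  [0.4, 0, -35, 0, 0.045],
  [0.4, 0, -35, 0, 0.1],
  [0.4, 0, -35, 0, 0.14],
  [0.4, 0, -35, 0, 0.17],
  [0.4, 0, -35, 0, 0.2],
  [0.4, 0, -35, 0, 1],
  [0.4, 0, -35, 0, 1],
  [0.4, 0, -35, 0, 1],
])

```text
t: 16.68
ee_pos: [501.2, 230.7, 84.1]
orientation: [-2.105, 0.239, 2.093]
ft_force: [0.7, -0.7, 1.8]
width: 35.6
```

```bash
python3 look.py 9
```

```text
16.675 [501.16464606 230.69466911  84.14731414] [ 0.71240774 -0.67372913  1.84251744] 35.56025956363263
tool y yaw -103.13664469769371 tool x [ 0.006   0.0018 -1.    ]
```

View pics/s9c.png

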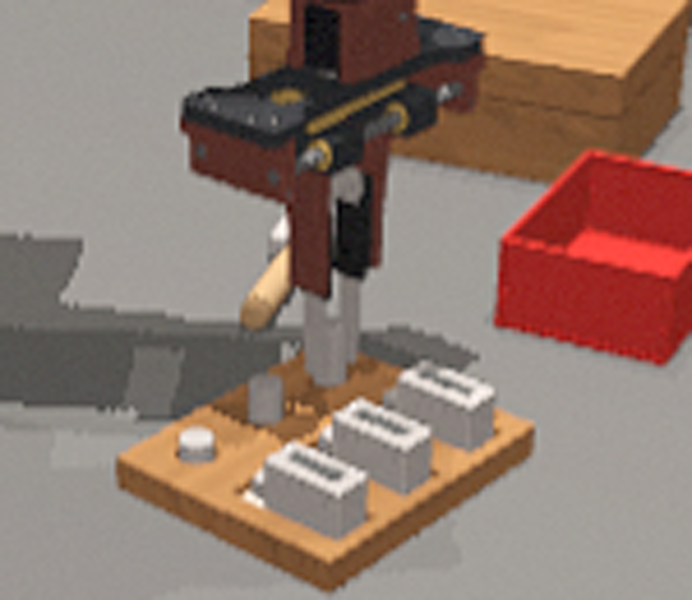

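The width is 35.6 mm, about the 36 expected on a 20 mm roller. Lifting slowly.

move_arm([
  [0, 0, 2, 0, 1],
  [0, 0, 5, 0, 1],
  [0, 0, 10, 0, 1],
  [0, 0, 18, 0, 1],
  [0, 0, 28, 0, 1],
  [0, 0, 40, 0, 1],
  [0, 0, 54, 0, 1],
  [0, 0, 70, 0, 1],
  [0, 0, 85, 0, 1],
  [0, 0, 96, 0, 1],
  [0, 0, 102, 0, 1],
  [0, 0, 105, 0, 1],
])

```text
t: 18.27
ee_pos: [501.1, 230.7, 189.4]
orientation: [-2.105, 0.239, 2.093]
ft_force: [-1.1, 0.5, -1.8]
width: 35.5
```

move_arm([
  [0, 0, 0, 0, 1],
  [0, 0, 0, 0, 1],
  [0, 0, 0, 0, 1],
  [0, 0, 0, 0, 1],
  [0, 0, 0, 0, 1],
  [0, 0, 0, 0, 1],
  [0, 0, 0, 0, 1],
  [0, 0, 0, 0, 1],
])

```text
t: 19.27
ee_pos: [501.1, 230.7, 189.4]
orientation: [-2.105, 0.239, 2.093]
ft_force: [0.6, 0.3, -2.7]
width: 35.7
```

```bash
python3 look.py 10
python3 - <<'E'
from h import *
cv2.imwrite('pics/t10.png',get_image('top'))
E
```

```text
19.275 [501.13773447 230.6684843  189.40089878] [ 0.59331238  0.3494623  -2.69538136] 35.69088756827308
tool y yaw -103.13704558732549 tool x [ 0.006   0.0018 -1.    ]
```

View pics/s10c.png

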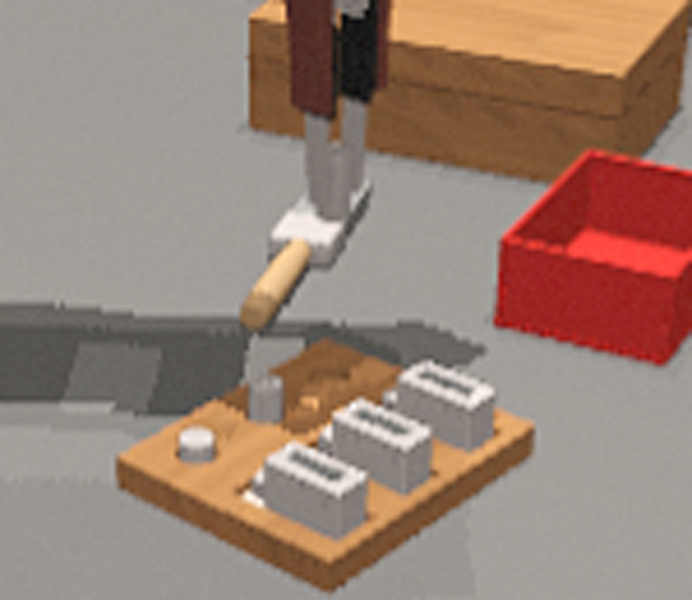

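View pics/w10.png

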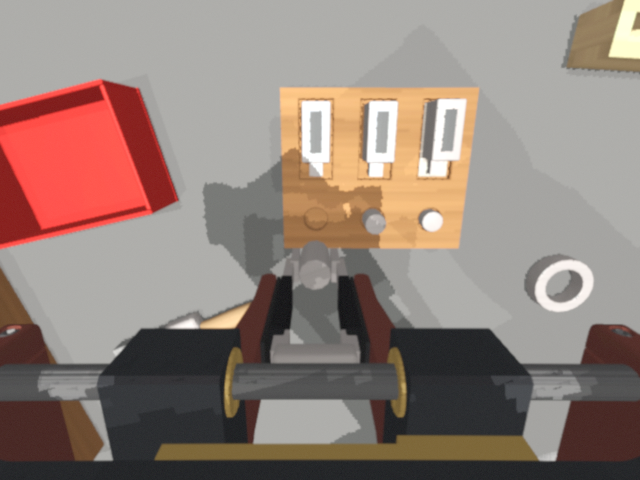

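View pics/s10.png

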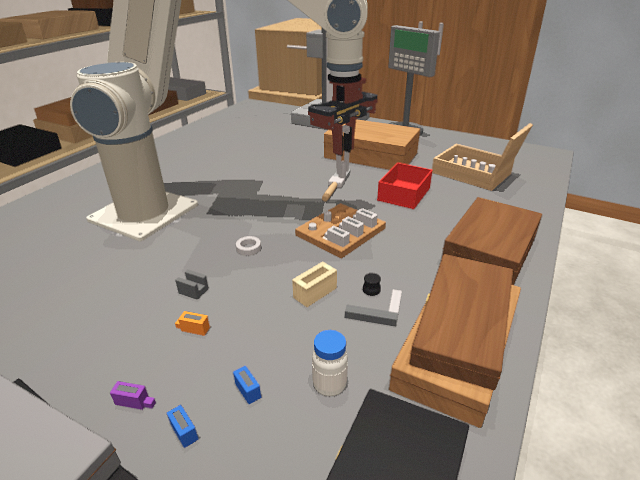

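The roller hangs upright between the jaws (wrist 315,270), its recess is empty (wrist 316,219), and everything else is where it was. The roller's underside is at about 119 mm, so 99 mm above the tray top. Handing in.

```bash
python3 -c "
from workcell import ctrl
print(ctrl.close_job())"
```

```text
the job is handed in; nothing more can be done
None
```

I put the steel gauge back in the empty recess and let go of it. Then I lifted the tallest roller out of the tray with the tongs, and the arm is still holding it. The job was handed in at about 19.4 s of the 58 s allowed.

- **Gauge:** it touched down with its underside at 14 mm, the height of the recess floor. Later pictures show it level with its neighbours, with its tab towards the rollers like theirs.
- **Roller:** its underside is about 99 mm above the tray top. After a 1 s hold, the position, the opening (35.7 mm, about 36 expected) and the carried weight (2–3 N) were steady.
- **Everything else:** by eye, the last pictures show the other gauges, the other rollers and the remaining things where they were. I took a last top view but did not look at it.

**Checks that disagreed:**
- The wrist camera read about 2 mm off from the top camera, so I aligned using relative positions within single wrist pictures.
- One move towards the tongs stopped about 4 mm short. I corrected it before gripping.
- The jaw gap measured 32–33 mm when I expected about 40 mm, which was still wide enough to go round the roller.

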